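Roll the filter canister onto the drain plate

TASK

The steel filter canister taken out of the drinking-water dispenser lies on the counter beside the slotted drain plate. With a fingertip on top of it, roll it across onto the drain plate and leave it lying still there with the whole canister, both ports included, above the plate, so that it can drain. It is only rolled by its top: do not pick it up, tip it or shove it from its side or ends, and leave the other things on the counter where they are.

Things in the scene. Friction and masses are not known exactly. Their poses are not given: they have to be found in the camera images.
- canister: steel filter canister on its side: barrel 170 mm long, 87 mm across, rolling on a darker 24 mm wide band 89 mm across at each end; 230 mm over its two thin end ports; 0.7 to 1 kg. Origin: middle of its axis, 44.5 mm up; x along the axis (y, z turn as it rolls). Starts about parallel to the plate, on either side, centres 130 to 210 mm apart. It rolls without slipping; let go slowly, it stops.
- end_near (a point): tip of one port, on the canister's axis, 115 mm from its middle (the canister's -x end)
- end_far (a point): tip of the other port, on the canister's axis, 115 mm from its middle (the canister's +x end)
- drain_plate: slotted stainless drain plate fixed on the counter: a rectangle 300 mm long (its x, roughly away from the robot) by 130 mm wide (its y), 2 mm high, with lengthwise bars every 11.5 mm and dark slots between. Origin: centre of its underside, at counter height. The canister is wholly above it when its axis is within 20 mm of the plate's long centre line.
- mug: a white mug with a handle, 70 mm across, 80 mm tall, standing just beyond the far end of the drain plate; a bystander, origin under its centre, to be left alone
- jar: a low white jar with a screw lid, 64 mm across, 65 mm tall, standing just beyond the end of the canister that is farther from the robot, where the canister lies at first; a bystander, origin under its centre, to be left alone
- spanner: a steel spanner 170 mm long, about 8 mm high, lying on the counter on the right, near the robot; a bystander, origin under its centre, to be left alone
- flask: an upright steel vacuum flask with black cap, 70 mm across, 220 mm tall, on the left; a bystander, origin under its centre, to be left alone
- cartridge: a new white ribbed filter cartridge standing on end, 64 mm across, 254 mm tall, on the right; a bystander, origin under its centre, to be left alone
- bottle: a pale plastic drinking bottle standing upright, 64 mm across, 200 mm tall, on the left; a bystander, origin under its centre, to be left alone
- cup: an open steel cup standing upright, 74 mm across, 75 mm tall, on the right; a bystander, origin under its centre, to be left alone
There are look-alikes about, which are no part of the job. What is shaped like the canister but yellow is not meant.

How it is judged:
By the outcome, as a careful person would: the job done as asked, in the order asked, and still so for the second after the job is handed in, with the robot touching nothing.
It also fails if it takes over 64 s, if anything falls off the work surface, if the arm or the gripper's body presses on something with over 40 N, if the wrist force passes 120 N, or if a joint passes its speed limit or range.

ROBOT

A 6-joint arm with a two-finger parallel gripper is mounted at the origin on the work surface. World frame = base frame: x ahead of the robot, y to its left, z up, the work surface at z = 0. Lengths are in mm, angles in rad, forces in N, time in s.
With the tool pointing down it reaches from about 275 to 750 mm from the base axis. Payload 10.2 kg.
Tool frame: the origin (TCP) lies at the very end of the fingers, on their centre line; the grasp point (between the pads) lies 19 mm behind it; z points along the fingers, y is the line along which they close (so a half turn about z gives the same grasp; the last joint's range is limited). The gripper opens to 85 mm and grips with 20 to 120 N. Pads are 22 mm wide; open, the fingers measure 114 mm over their backs; the gripper's body (76 mm by 85 mm) begins 54 mm behind the grasp point. The pads swing forward as they close: fully open they stand 13 mm farther back than shut.
Start: joints at [0.962, 0.313, 1.498, -0, 1.331, -0.223], TCP at [197.571, 486.412, 231.294] pointing down, gripper open.
Joint ranges: [-2.94, 2.94], [-0.97, 2.17], [0.19, 2.56], [-1.23, 4.37], [0.02, 3.11], [-2.88, 2.88]. Speed limits (rad/s): [2.39, 2.39, 3.01, 3.14, 3.14, 3.14].

INTERFACE

Orientations are given as a unit quaternion [w, x, y, z].
In Python, from rig import ctrl gives the robot as it stands.
- The arm moves only by the tool step_arm, never from a script. Its argument "increments" is a list of rows, each a list of 3 entries, a list of its own where there are three numbers: the shift along the tool's x, y, z in cm, then the turn, a rotation vector about the tool's x, y, z in degrees, then the opening in per cent of the stroke, from 0 (shut) to 100 (fully open). A call has 1 to 8 rows; each row is the pose to reach, as a shift and turn from the pose commanded when the call began, along the tool's axes at that moment; what a row does not reach only later rows make up. A row lasts 1/8 s, in which the tool goes at most 62.5 mm and 10.7 degrees, less where a joint would pass 70% of its speed; a pose out of reach is approached as far as the arm can. A call with a gripper value outside its range is refused whole. The fingers move at their own pace and stop on an object; "squeeze" is the grip in N (left out, the last holds). Time passes only in rows, so rows that repeat a pose let the fingers close. It gives the time, the measured TCP pose, the force, the opening and the grip force at its end, in the units of the state.
- ctrl.sense(): the state, without advancing time (a new reading comes with each control period).
- ctrl.capture(name): name is "side" or "top"; returns a dict with "img" (480x640x3 uint8, red, green, blue), "fx", "fy", "cx", "cy" (pixels), "k1" (the pictures are not rectified: a ray, as slopes to the right and down, at radius r is drawn at 1 + k1 r^2 times it, then the intrinsics apply), "extrinsics" (4x4, takes a point from camera to world coordinates). Camera axes: x right, y down, z forward; pixel columns grow to the right and rows downward; lengths in mm; the calibration is good to about 2 mm. A picture is of the moment at which its call begins. There is no depth.
- ctrl.finish_job(): hands the job in; it is judged then, once.
The state is a dict: "time_s": time; "joints": joint angles; "dq": joint speeds; "tau": joint torques, N m; "eef_pos": TCP position; "ee_rot": TCP orientation; "force": force on the tool from outside, world axes, zero at the start; "wrist_torque": the same for the moment, N m; "grip_width": opening from 0.0 (shut) to 1.0 (fully open); "grip_force": force on a finger pad.
Only numpy, scipy, OpenCV 4.12 (cv2) and the standard library are available. Lean on these libraries where they do the work, as an engineer would, in place of code of your own. Each camera call takes 0.05 s, during which the arm holds its last target. There are 200 camera calls.

## Working session

There is one attempt and no reset: what is moved stays moved. The work goes in short steps, Python scripts to look and compute and a tool call to move; the robot and the scene stay as the last step left them, time stands still between calls to the robot, and variables do not carry over. Pictures are saved under pics/ and viewed, at most 10 in all, crops included, and the job is handed in when it is done.

Besides the shell and the picture viewer there is one more tool, called by a JSON object that holds its "op" and its "data". step_arm: Moves the arm, as the interface text tells. Its arguments: {"type":"object","properties":{"increments":{"type":"array"},"squeeze":{"type":"number"}},"required":["increments"]}

```bash
mkdir -p pics; python3 - <<'E'
from rig import ctrl
import cv2,numpy as np,pickle
d={n:ctrl.capture(n) for n in("top","side")}
pickle.dump(d,open("c0.pkl","wb"))
for n in d:
    cv2.imwrite(f"pics/{n}0.png",d[n]["img"][:,:,::-1]); print(n,{k:v for k,v in d[n].items() if k!="img"})
s=ctrl.sense();print(s["eef_pos"],s["ee_rot"],s["time_s"])
E
```

```text
top {'fx': 524.934899643294, 'fy': 524.934899643294, 'cx': 322.1606489359945, 'cy': 240.42644098807307, 'k1': -0.05461060451006262, 'extrinsics': array([[ 2.46598303e-02, -9.89917551e-01,  1.39481665e-01,
         3.81303294e+02],
       [-9.99689489e-01, -2.39187897e-02,  6.98689321e-03,
        -1.78433799e+01],
       [-3.58021561e-03, -1.39610650e-01, -9.90200004e-01,
         1.28143956e+03],
       [ 0.00000000e+00,  0.00000000e+00,  0.00000000e+00,
         1.00000000e+00]])}
side {'fx': 605.8591212125497, 'fy': 605.8591212125497, 'cx': 320.96955047430055, 'cy': 239.61820966688356, 'k1': -0.17416513398328093, 'extrinsics': array([[ 8.90856035e-01, -3.45146530e-01,  2.95380089e-01,
         1.45998173e+02],
       [-4.54269000e-01, -6.82388915e-01,  5.72699785e-01,
        -7.78698222e+02],
       [ 3.89875498e-03, -6.44375078e-01, -7.64699653e-01,
         1.08208032e+03],
       [ 0.00000000e+00,  0.00000000e+00,  0.00000000e+00,
         1.00000000e+00]])}
[197.43571378 486.22494224 230.79760289] [-2.49590490e-04  1.91714359e-01  9.81450603e-01 -5.05272697e-04] 0.1
```

View pics/top0.png

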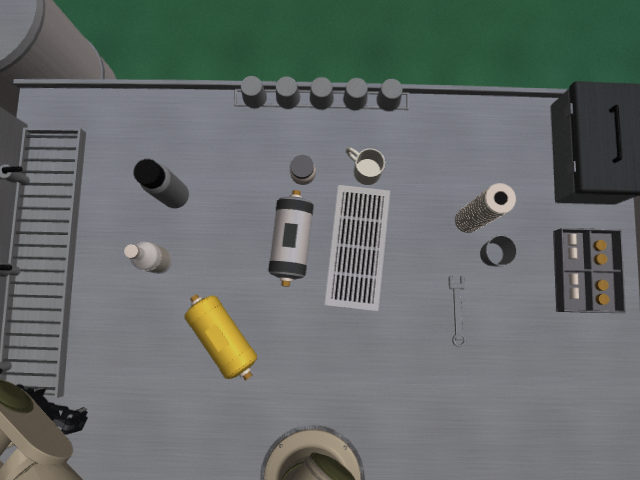

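View pics/side0.png

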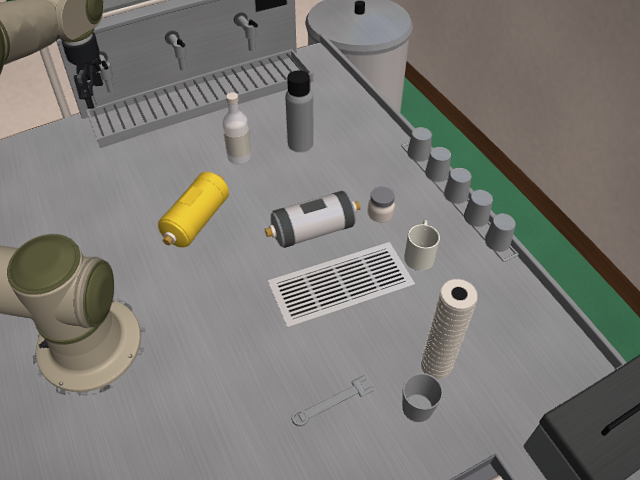

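The top view shows two canister-shaped things. One is the steel one with dark bands, centred at (291,238). The other is yellow, at (220,337), and is the look-alike. The steel one fits the description: it lies next to the plate at (358,247), with the jar at (302,168) beyond its far end. I'll measure and confirm it in a crop.

```bash
cat > h.py <<'E'
import cv2,numpy as np
from rig import ctrl
def ray(c,px,z):
    K=np.array([[c["fx"],0,c["cx"]],[0,c["fy"],c["cy"]],[0,0,1]])
    u=cv2.undistortPoints(np.array(px,float).reshape(-1,1,2),K,np.array([c["k1"],0,0,0,0]))[:,0]
    E=c["extrinsics"]; d=np.c_[u,np.ones(len(u))]@E[:3,:3].T; o=E[:3,3]
    return o+d*((z-o[2])/d[:,2])[:,None]
def mask(img,f,box):
    m=np.zeros(img.shape[:2],np.uint8);x0,y0,x1,y1=box
    m[y0:y1,x0:x1]=f(cv2.cvtColor(img,cv2.COLOR_RGB2HSV)[y0:y1,x0:x1].astype(int)).astype(np.uint8)
    return m
def ports(c,box,z=44.5):
    m=mask(c["img"],lambda h:(h[...,0]<25)&(h[...,1]>90)&(h[...,2]>80),box)
    n,_,st,ce=cv2.connectedComponentsWithStats(m)
    i=sorted(range(1,n),key=lambda i:-st[i,4])[:2]
    p=ce[i]; P=ray(c,p,z); o=np.argsort(P[:,0]); return p[o],P[o],st[i,4]
def plate(c,box):
    m=mask(c["img"],lambda h:(h[...,2]>185)&(h[...,1]<30),box)
    m=cv2.morphologyEx(m,cv2.MORPH_CLOSE,np.ones((9,9)))
    k=max(cv2.findContours(m,0,2)[0],key=cv2.contourArea)
    b=cv2.boxPoints(cv2.minAreaRect(k)); return b,ray(c,b,2)
E
python3 - <<'E'
from h import *
import pickle
d=pickle.load(open("c0.pkl","rb"))
np.set_printoptions(precision=1,suppress=True)
for n,pb,lb in(("top",(265,180,320,295),(315,180,395,315)),("side",(255,185,368,250),(262,240,418,326))):
    c=d[n];p,P,a=ports(c,pb);print(n,p.tolist(),P[:,:2].tolist(),a,"mid",P.mean(0),"ang",np.degrees(np.arctan2(*(P[1]-P[0])[[1,0]])),"L",np.linalg.norm(P[1]-P[0]))
    b,B=plate(c,lb);print(b.tolist(),B[:,:2].tolist(),B.mean(0))
    if n=="top":
        im=c["img"][:,:,::-1].copy();cv2.polylines(im,[b.astype(int)],True,(0,0,255),1)
        cv2.imwrite("pics/crop.png",cv2.resize(im[150:330,250:400],None,fx=3,fy=3))
E
```

```text
top [[285.5609756097561, 283.0731707317073], [296.1, 192.06666666666666]] [[452.07310566007067, 74.5433503939563], [671.8282016684855, 56.65449610658683]] [41 30] mid [562.   65.6  44.5] ang -4.653820805918516 L 220.48200227996466Traceback (most recent call last):
  File "<stdin>", line 7, in <module>
  File "h.py", line 20, in plate
    k=max(cv2.findContours(m,0,2)[0],key=cv2.contourArea)
ValueError: max() iterable argument is empty
```

```bash
cat > m.py <<'E'
from h import *
import pickle,sys
d=pickle.load(open("c0.pkl","rb"))
np.set_printoptions(precision=1,suppress=True)
for n,pb,lb in(("top",(265,180,320,295),(318,180,395,315)),("side",(255,185,368,250),(262,240,418,326))):
    c=d[n];p,P,a=ports(c,pb);print(n,p.tolist(),P[:,:2].tolist(),a,"mid",P.mean(0),"ang",np.degrees(np.arctan2(*(P[1]-P[0])[[1,0]])),"L",np.linalg.norm(P[1]-P[0]))
    g=c["img"].mean(2); print(g[250,318:395].astype(int) if n=="top" else g[300,262:310].astype(int))
    b,B=plate(c,lb);print(b.tolist(),B[:,:2].tolist(),B.mean(0))
    if n=="top":
        im=c["img"][:,:,::-1].copy();cv2.polylines(im,[b.astype(int)],True,(0,0,255),1)
        cv2.imwrite("pics/crop.png",cv2.resize(im[150:330,250:400],None,fx=3,fy=3))
E
sed -i 's/>185/>150/' h.py; python3 m.py
```

```text
top [[285.5609756097561, 283.0731707317073], [296.1, 192.06666666666666]] [[452.07310566007067, 74.5433503939563], [671.8282016684855, 56.65449610658683]] [41 30] mid [562.   65.6  44.5] ang -4.653820805918516 L 220.48200227996466
[123 125 123 122 123 123 124 124 122 125 123 126 139 164 168 168 168 171
 138  99 167 141  41  34 107 169 133  19  72 143 156 101  20  98 170 140
  41  33 107 167 137  20  52 121 157 102  21  75 144 147  71  19 101 169
 144  74  84 134 168 147 137 171 171 168 169 164 146 123 124 124 123 123
 123 124 123 123 125]
[[324.2528381347656, 304.64093017578125], [337.8077087402344, 184.15335083007812], [391.4660949707031, 190.18991088867188], [377.9112243652344, 310.677490234375]] [[404.6559417291166, -17.753328159804667], [704.5421283073827, -44.42811215836787], [692.3821664260479, -178.73861999745705], [393.2368340099039, -147.85564789067416]] [548.7 -97.2   2. ]
side [[268.3958333333333, 231.6875], [357.32142857142856, 205.10714285714286]] [[451.12561220834715, 73.09298562510037], [671.5202018770763, 54.43786181478151]] [48 28] mid [561.3  63.8  44.5] ang -4.838222726501563 L 221.18270456711983
[140 141 143 142 140 138 140 141 141 141 141 141 139 150 180 196 192 191
 191 192 194 199 202 203 206 200 186 142  63  33  15  15  15  77 110 164
 206 205 207 209 195 149  98  57  16  14  12  42]
[[266.5918884277344, 279.70782470703125], [403.7556457519531, 236.39292907714844], [420.8034973144531, 290.3778076171875], [283.6397399902344, 333.69268798828125]] [[403.202685652984, -18.815761493374225], [741.3978482445951, -48.8213559323832], [692.3603832306444, -198.15344178415228], [378.5679343524303, -161.781852040201]] [ 553.9 -106.9    2. ]
```

View pics/crop.png

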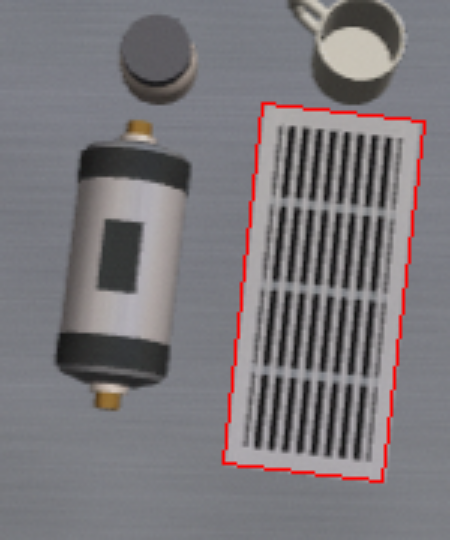

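Crop confirms it: the steel canister with dark bands and brass ports sits at crop (122,260), beside the plate whose centre is at (325,290). The canister is at about (561.7, 64.7), axis -4.75°. The plate is at (548.7, -97), axis about -5.5°. That leaves about 162 mm to roll, with almost no shift needed along the axis. I'll shut the gripper and go above it.

{"op": "step_arm", "data": {"increments": [[[-6,-2.9,0],[0,0,-3],0],[[-12,-5.8,0],[0,0,-6],0],[[-18,-8.7,0],[0,0,-9],0],[[-24,-11.6,0],[0,0,-12],0],[[-30,-14.4,0],[0,0,-15],0],[[-36,-17.2,0],[0,0,-17.4],0],[[-42,-20,0],[0,0,-17.4],0],[[-46,-22,0],[0,0,-17.4],0]]}}

```text
time_s: 1.1
eef_pos: [535.4, 115.1, 231.1]
ee_rot: [-0.0, 0.041, 0.999, 0.0]
force: [-0.4, 0.6, -0.7]
grip_width: -0.001
grip_force: 0.0
```

{"op": "step_arm", "data": {"increments": [[[0,0,0],[0,0,0],0],[[0,0,0],[0,0,0],0]]}}

```text
time_s: 1.35
eef_pos: [534.0, 117.1, 230.9]
ee_rot: [-0.001, 0.041, 0.999, 0.0]
force: [0.3, -0.7, -0.2]
grip_width: 0.0
grip_force: 0.0
```

{"op": "step_arm", "data": {"increments": [[[-1.6,-1.4,3],[0,0,0],0],[[-3.2,-2.8,7],[0,0,0],0],[[-3.2,-2.8,11],[0,0,0],0],[[-3.2,-2.8,13],[0,0,0],0],[[-3.2,-2.8,13.2],[0,0,0],0],[[-3.2,-2.8,13.2],[0,0,0],0]]}}

```text
time_s: 2.1
eef_pos: [564.1, 87.1, 100.4]
ee_rot: [0.001, 0.04, 0.999, 0.0]
force: [0.2, -0.4, 0.6]
grip_width: -0.002
grip_force: 0.0
```

```bash
python3 - <<'E'
from h import *
s=ctrl.sense();print(s["eef_pos"],s["force"])
c=ctrl.capture("side");cv2.imwrite("pics/s1.png",cv2.resize(c["img"][100:300,230:450,::-1],None,fx=3,fy=3))
E
```

```text
[564.11907701  87.06278374 100.38935682] [ 0.23911969 -0.41319893  0.58506668]
```

View pics/s1.png

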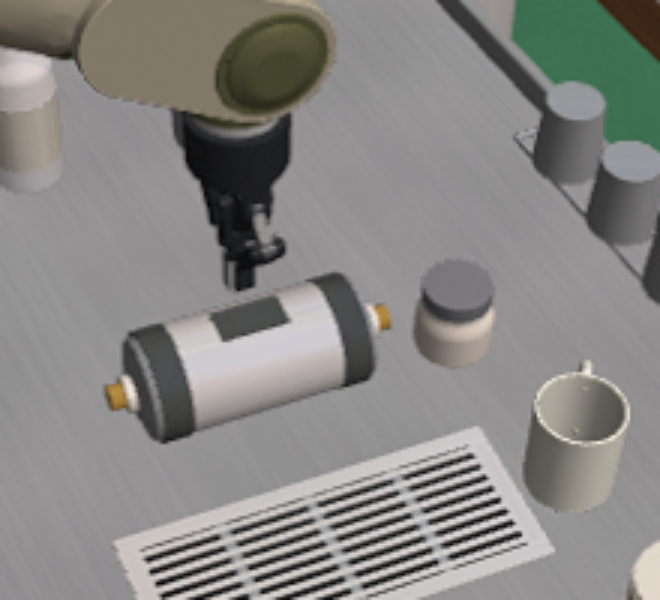

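The closed fingertip hovers just behind the crest of the canister, at about crop (240,285), and the jar and mug are clear. I'll move nearer the crest and feel for contact.

{"op": "step_arm", "data": {"increments": [[[0,-0.8,0.3],[0,0,0],0],[[0,-0.8,0.8],[0,0,0],0],[[0,-0.8,1.1],[0,0,0],0],[[0,-0.8,1.2],[0,0,0],0]]}}

```text
time_s: 2.65
eef_pos: [563.2, 78.4, 87.1]
ee_rot: [-0.0, 0.041, 0.999, 0.0]
force: [-0.2, 0.4, 3.6]
grip_width: -0.001
grip_force: 1.7
```

{"op": "step_arm", "data": {"increments": [[[0,0,0.1],[0,0,0],0],[[0,0,0.2],[0,0,0],0],[[0,0,0.2],[0,0,0],0]]}}

```text
time_s: 3.02
eef_pos: [563.4, 78.8, 86.8]
ee_rot: [0.0, 0.041, 0.999, 0.0]
force: [-5.8, 1.4, 13.0]
grip_width: -0.002
grip_force: 6.4
```

{"op": "step_arm", "data": {"increments": [[[0,-0.3,0],[0,0,0],0],[[0,-0.8,0],[0,0,0],0],[[0,-1.4,-0.05],[0,0,0],0],[[0,-2.0,-0.05],[0,0,0],0],[[0,-2.5,-0.05],[0,0,0],0],[[0,-2.8,-0.05],[0,0,0],0]]}}

```text
time_s: 3.78
eef_pos: [560.9, 50.5, 87.8]
ee_rot: [0.0, 0.041, 0.999, -0.0]
force: [-9.2, -0.2, 18.1]
grip_width: -0.0
grip_force: 9.3
```

```bash
cat > look.py <<'E'
from h import *
np.set_printoptions(precision=1,suppress=True)
C=np.array([548.7,-97.2]);a=np.radians(-5.5);L=np.array([np.cos(a),np.sin(a)]);N=np.array([np.sin(a),-np.cos(a)])
s=ctrl.sense();print("tcp",s["eef_pos"],"F",s["force"],"t",s["time_s"])
for n,box in(("top",(262,180,400,320)),("side",(245,185,430,340))):
    c=ctrl.capture(n);p,P,ar=ports(c,box)
    if len(P)<2: print(n,"ports",p,P);continue
    m=P.mean(0)[:2];v=P[1]-P[0]
    print(n,"mid",m,"ang",np.degrees(np.arctan2(v[1],v[0])),"len",np.linalg.norm(v),"area",ar,"to go",(C-m)@N,"axial",(m-C)@L)
E
python3 look.py
```

```text
tcp [560.9  50.5  87.8] F [-9.2 -0.2 18.1] t 3.775
top ports [[302.2 191.5]] [[673.7  41.9  44.5]]
side mid [560.   49.1] ang -5.064808071479845 len 220.8733423573497 area [50 30] to go 146.73166207083804 axial -2.783443127798602
```

{"op": "step_arm", "data": {"increments": [[[0,-0.4,0],[0,0,0],0],[[0,-1.0,0],[0,0,0],0],[[0,-1.7,0],[0,0,0],0],[[0,-2.4,0.05],[0,0,0],0],[[0,-3.0,0.1],[0,0,0],0],[[0,-3.4,0.15],[0,0,0],0],[[0,-3.6,0.15],[0,0,0],0],[[0,-3.6,0.15],[0,0,0],0]]}}

```text
time_s: 4.88
eef_pos: [558.1, 14.1, 86.0]
ee_rot: [0.0, 0.041, 0.999, -0.0]
force: [-7.6, -1.3, 15.9]
grip_width: -0.001
grip_force: 8.0
```

```bash
python3 look.py
```

```text
tcp [558.1  14.1  86. ] F [-7.6 -1.3 15.9] t 4.875
top ports [[310.2 192.3]] [[672.   22.7  44.5]]
side mid [558.5  31. ] ang -4.7861511707027775 len 221.1948140922966 area [50 31] to go 128.52842135099297 axial -2.563422171403184
```

{"op": "step_arm", "data": {"increments": [[[0,0,-0.05],[0,0,0],0],[[0,0,-0.1],[0,0,0],0],[[0,0,-0.2],[0,0,0],0],[[0,0,-0.7],[0,0,0],0],[[0,0,-1.5],[0,0,0],0],[[0,1.7,-1.5],[0,0,0],0],[[0,3.5,-1.5],[0,0,0],0],[[0,3.5,-1.3],[0,0,0],0]]}}

```text
time_s: 5.98
eef_pos: [560.8, 51.2, 97.1]
ee_rot: [-0.0, 0.04, 0.999, 0.0]
force: [-0.0, -0.5, -0.1]
grip_width: 0.002
grip_force: 0.0
```

```bash
python3 look.py
```

```text
tcp [560.8  51.2  97.1] F [-0.  -0.5 -0.1] t 5.975
top ports [[310.6 192.2]] [[672.3  21.8  44.5]]
side mid [558.6  31.3] ang -4.744972445254686 len 221.39691279242226 area [49 30] to go 128.86188091066686 axial -2.466894062996637
```

{"op": "step_arm", "data": {"increments": [[[0,-0.1,0.6],[0,0,0],0],[[0,-0.1,1.0],[0,0,0],0],[[0,-0.1,1.15],[0,0,0],0],[[0,-0.1,1.2],[0,0,0],0],[[0,-0.6,1.15],[0,0,0],0],[[0,-1.2,1.1],[0,0,0],0],[[0,-1.9,1.05],[0,0,0],0],[[0,-2.6,1.05],[0,0,0],0]]}}

```text
time_s: 7.08
eef_pos: [558.7, 23.2, 87.8]
ee_rot: [0.0, 0.041, 0.999, -0.0]
force: [-5.7, 1.1, 12.2]
grip_width: -0.0
grip_force: 6.1
```

{"op": "step_arm", "data": {"increments": [[[0,-0.7,0],[0,0,0],0],[[0,-1.4,0],[0,0,0],0],[[0,-2.1,0],[0,0,0],0],[[0,-2.8,0.05],[0,0,0],0],[[0,-3.5,0.05],[0,0,0],0],[[0,-4.1,0.1],[0,0,0],0],[[0,-4.5,0.15],[0,0,0],0],[[0,-4.6,0.15],[0,0,0],0]]}}

```text
time_s: 8.07
eef_pos: [554.9, -23.0, 85.9]
ee_rot: [-0.0, 0.041, 0.999, -0.0]
force: [-3.9, -0.9, 7.7]
grip_width: -0.001
grip_force: 3.8
```

```bash
python3 look.py
```

```text
tcp [554.9 -23.   85.9] F [-3.9 -0.9  7.7] t 8.075
top ports [[325. 193.]] [[671.2 -13.1  44.5]]
side mid [555.6  -4.9] ang -4.853282425604241 len 221.30130166303735 area [54 31] to go 92.57275052164515 axial -2.0162734838304006
```

{"op": "step_arm", "data": {"increments": [[[0,0,-0.05],[0,0,0],0],[[0,0,-0.1],[0,0,0],0],[[0,0,-0.2],[0,0,0],0],[[0,0,-0.7],[0,0,0],0],[[0,0,-1.5],[0,0,0],0],[[0,1.8,-1.5],[0,0,0],0],[[0,3.6,-1.5],[0,0,0],0],[[0,3.6,-1.3],[0,0,0],0]]}}

```text
time_s: 9.18
eef_pos: [557.9, 15.4, 98.1]
ee_rot: [-0.0, 0.04, 0.999, 0.0]
force: [0.6, 0.4, 0.8]
grip_width: -0.001
grip_force: 0.0
```

{"op": "step_arm", "data": {"increments": [[[0,0,0.6],[0,0,0],0],[[0,0,1.0],[0,0,0],0],[[0,0,1.2],[0,0,0],0],[[0,0,1.25],[0,0,0],0],[[0,-0.6,1.2],[0,0,0],0],[[0,-1.2,1.15],[0,0,0],0],[[0,-1.8,1.1],[0,0,0],0],[[0,-2.3,1.05],[0,0,0],0]]}}

```text
time_s: 10.18
eef_pos: [556.0, -9.8, 88.0]
ee_rot: [-0.0, 0.041, 0.999, -0.0]
force: [-1.1, -0.2, 1.5]
grip_width: -0.0
grip_force: 0.6
```

```bash
python3 look.py
```

```text
tcp [556.   -9.8  88. ] F [-1.1 -0.2  1.5] t 10.175
top ports [[330.1 194.7]] [[667.3 -25.4  44.5]]
side mid [554.6 -16.6] ang -4.664593886052075 len 221.28222462193932 area [54 33] to go 80.75350510853431 axial -1.806001761733242
```

{"op": "step_arm", "data": {"increments": [[[0,-0.1,0.1],[0,0,0],0],[[0,-0.4,0.2],[0,0,0],0],[[0,-0.9,0.15],[0,0,0],0],[[0,-1.4,0.1],[0,0,0],0],[[0,-1.9,0.05],[0,0,0],0],[[0,-2.4,0.0],[0,0,0],0]]}}

```text
time_s: 11.02
eef_pos: [554.5, -33.0, 89.2]
ee_rot: [0.001, 0.041, 0.999, 0.0]
force: [-5.4, 2.7, 14.0]
grip_width: -0.005
grip_force: 7.0
```

```bash
python3 look.py
```

```text
tcp [554.5 -33.   89.2] F [-5.4  2.7 14. ] t 11.025
top mid [668.1 -38.5] ang 72.52479700484683 len 7.632424425684251 area [3 1] to go 69.87059444585381 axial 113.19943048503617
side mid [554.3 -27.3] ang -4.977879009708792 len 221.33304065542416 area [53 30] to go 70.11714499849447 axial -1.093678082461782
```

Climbing. I'll continue with the stroke.

{"op": "step_arm", "data": {"increments": [[[0,-0.5,-0.05],[0,0,0],0],[[0,-1.0,-0.1],[0,0,0],0],[[0,-1.6,-0.1],[0,0,0],0],[[0,-2.2,-0.05],[0,0,0],0],[[0,-2.5,0],[0,0,0],0],[[0,-2.6,0],[0,0,0],0],[[0,-2.6,0],[0,0,0],0]]}}

```text
time_s: 12.0
eef_pos: [552.1, -59.4, 88.1]
ee_rot: [0.0, 0.041, 0.999, -0.0]
force: [-2.7, -1.1, 6.3]
grip_width: -0.002
grip_force: 2.8
```

```bash
sed -i 's/ports(c,box)/ports(c,box,46)/' look.py; python3 look.py
```

```text
tcp [552.1 -59.4  88.1] F [-2.7 -1.1  6.3] t 12.0Traceback (most recent call last):
  File "look.py", line 6, in <module>
    c=ctrl.capture(n);p,P,ar=ports(c,box,46)
                             ~~~~~^^^^^^^^^^
  File "h.py", line 16, in ports
    p=ce[i]; P=ray(c,p,z); o=np.argsort(P[:,0]); return p[o],P[o],st[i,4]
               ~~~^^^^^^^
  File "h.py", line 5, in ray
    u=cv2.undistortPoints(np.array(px,float).reshape(-1,1,2),K,np.array([c["k1"],0,0,0,0]))[:,0]
      ~~~~~~~~~~~~~~~~~~~^^^^^^^^^^^^^^^^^^^^^^^^^^^^^^^^^^^^^^^^^^^^^^^^^^^^^^^^^^^^^^^^^^
cv2.error: OpenCV(4.12.0) /io/opencv/modules/calib3d/src/undistort.dispatch.cpp:347: error: (-215:Assertion failed) CV_IS_MAT(_src) && CV_IS_MAT(_dst) && (_src->rows == 1 || _src->cols == 1) && (_dst->rows == 1 || _dst->cols == 1) && _src->cols + _src->rows - 1 == _dst->rows + _dst->cols - 1 && (CV_MAT_TYPE(_src->type) == CV_32FC2 || CV_MAT_TYPE(_src->type) == CV_64FC2) && (CV_MAT_TYPE(_dst->type) == CV_32FC2 || CV_MAT_TYPE(_dst->type) == CV_64FC2) in function 'cvUndistortPointsInternal'
```

```bash
sed -i 's/"top",(262,180,400,320)),//; s/for n,box in((/for n,box in((/' look.py; sed -i 's/in(("side",(245,185,430,340)))/in(("side",(245,185,430,340)),)/; s/in((("side"/in(("side"/' look.py; sed -n 5p look.py; python3 look.py
```

```text
for n,box in(("side",(245,185,430,340))):
tcp [552.1 -59.4  88.1] F [-2.2 -0.3  4.9] t 12.05Traceback (most recent call last):
  File "look.py", line 5, in <module>
    for n,box in(("side",(245,185,430,340))):
        ^^^^^
ValueError: too many values to unpack (expected 2)
```

```bash
sed -i '5s/.*/for n,box in [("side",(245,185,430,340))]:/' look.py; python3 look.py
```

```text
tcp [552.1 -59.4  88.1] F [-2.2 -0.3  4.9] t 12.05
side mid [552.8 -41.3] ang -4.696528581758109 len 221.52337799485235 area [54 34] to go 56.035817867245555 axial -1.292291446180208
```

{"op": "step_arm", "data": {"increments": [[[0,0,-0.05],[0,0,0],0],[[0,0,-0.1],[0,0,0],0],[[0,0,-0.2],[0,0,0],0],[[0,0,-0.7],[0,0,0],0],[[0,0,-1.5],[0,0,0],0],[[0,1.8,-1.5],[0,0,0],0],[[0,3.6,-1.5],[0,0,0],0],[[0,3.6,-1.3],[0,0,0],0]]}}

```text
time_s: 13.1
eef_pos: [554.9, -21.5, 100.6]
ee_rot: [-0.0, 0.04, 0.999, 0.0]
force: [-0.7, 0.4, -1.4]
grip_width: -0.0
grip_force: 0.0
```

{"op": "step_arm", "data": {"increments": [[[0,0,0.6],[0,0,0],0],[[0,0,1.0],[0,0,0],0],[[0,0,1.2],[0,0,0],0],[[0,0,1.25],[0,0,0],0],[[0,-0.6,1.25],[0,0,0],0],[[0,-1.2,1.2],[0,0,0],0],[[0,-1.9,1.15],[0,0,0],0],[[0,-2.6,1.15],[0,0,0],0]]}}

```text
time_s: 14.1
eef_pos: [552.6, -49.7, 89.9]
ee_rot: [-0.0, 0.041, 0.999, -0.0]
force: [-4.6, -0.1, 6.1]
grip_width: 0.001
grip_force: 3.1
```

{"op": "step_arm", "data": {"increments": [[[0,-0.7,0],[0,0,0],0],[[0,-1.4,0],[0,0,0],0],[[0,-2.1,0],[0,0,0],0],[[0,-2.8,0.05],[0,0,0],0],[[0,-3.5,0.05],[0,0,0],0],[[0,-4.1,0.1],[0,0,0],0],[[0,-4.5,0.15],[0,0,0],0],[[0,-4.6,0.15],[0,0,0],0]]}}

```text
time_s: 15.1
eef_pos: [548.9, -95.8, 88.1]
ee_rot: [-0.0, 0.041, 0.999, -0.0]
force: [-3.4, -0.5, 5.3]
grip_width: 0.008
grip_force: 2.4
```

```bash
python3 look.py
```

```text
tcp [548.9 -95.8  88.1] F [-3.4 -0.5  5.3] t 15.1
side mid [549.8 -77.7] ang -4.73037395259586 len 221.084880446061 area [55 32] to go 19.530142421171103 axial -0.7984038279799459
```

{"op": "step_arm", "data": {"increments": [[[0,0,-0.05],[0,0,0],0],[[0,0,-0.1],[0,0,0],0],[[0,0,-0.2],[0,0,0],0],[[0,0,-0.7],[0,0,0],0],[[0,0,-1.5],[0,0,0],0],[[0,1.4,-1.5],[0,0,0],0],[[0,2.8,-1.5],[0,0,0],0],[[0,2.8,-1.3],[0,0,0],0]]}}

```text
time_s: 16.15
eef_pos: [551.3, -65.7, 100.7]
ee_rot: [-0.0, 0.04, 0.999, 0.0]
force: [0.3, -0.3, -0.2]
grip_width: -0.001
grip_force: 0.0
```

{"op": "step_arm", "data": {"increments": [[[0,0,0.6],[0,0,0],0],[[0,0,0.9],[0,0,0],0],[[0,0,1.1],[0,0,0],0],[[0,0,1.15],[0,0,0],0],[[0,-0.4,1.15],[0,0,0],0],[[0,-1.0,1.15],[0,0,0],0],[[0,-1.6,1.15],[0,0,0],0],[[0,-2.2,1.15],[0,0,0],0]]}}

```text
time_s: 17.15
eef_pos: [549.4, -89.8, 89.8]
ee_rot: [0.0, 0.041, 0.999, -0.0]
force: [-2.5, 0.3, 4.6]
grip_width: 0.001
grip_force: 2.5
```

{"op": "step_arm", "data": {"increments": [[[0,-0.5,0],[0,0,0],0],[[0,-1.0,0],[0,0,0],0],[[0,-1.4,0],[0,0,0],0],[[0,-1.7,0.05],[0,0,0],0],[[0,-1.8,0.05],[0,0,0],0],[[0,-1.8,0.05],[0,0,0],0],[[0,-1.8,0.05],[0,0,0],0]]}}

```text
time_s: 18.02
eef_pos: [548.0, -107.7, 89.7]
ee_rot: [0.0, 0.041, 0.999, -0.0]
force: [-5.0, -0.6, 9.5]
grip_width: 0.001
grip_force: 4.7
```

```bash
python3 look.py
```

```text
tcp [ 548.  -107.7   89.7] F [-5.  -0.6  9.5] t 18.025
side mid [ 547.8 -101. ] ang -4.884759479584175 len 221.24681264013063 area [56 32] to go -3.910787424852844 axial -0.5627617011102264
```

On the centre line. I'll lift off slowly, back away and check.

{"op": "step_arm", "data": {"increments": [[[0,0,-0.05],[0,0,0],0],[[0,0,-0.1],[0,0,0],0],[[0,0,-0.2],[0,0,0],0],[[0,0,-0.5],[0,0,0],0],[[0,0,-1.5],[0,0,0],0],[[0,0,-5],[0,0,0],0],[[0,0,-9],[0,0,0],0],[[0,0,-13],[0,0,0],0]]}}

```text
time_s: 19.08
eef_pos: [548.0, -106.9, 220.8]
ee_rot: [0.0, 0.041, 0.999, -0.0]
force: [-0.0, 0.7, -0.2]
grip_width: -0.001
grip_force: 0.0
```

{"op": "step_arm", "data": {"increments": [[[5,3,0],[0,0,0],0],[[10,8,0],[0,0,0],0],[[15,13,0],[0,0,0],0],[[18,18,0],[0,0,0],0],[[18,22,0],[0,0,0],0],[[18,26,0],[0,0,0],0],[[18,26,0],[0,0,0],0],[[18,26,0],[0,0,0],0]]}}

```text
time_s: 20.08
eef_pos: [390.0, 166.5, 219.1]
ee_rot: [0.0, 0.041, 0.999, -0.0]
force: [-0.4, 0.1, 1.0]
grip_width: 0.001
grip_force: 0.0
```

```bash
python3 look.py; python3 - <<'E'
from h import *
c=ctrl.capture("top");p,P,a=ports(c,(310,180,400,320),46.5);print(p,P,a,P.mean(0))
cv2.imwrite("pics/end.png",c["img"][:,:,::-1])
E
```

```text
tcp [390.  166.5 219.1] F [-0.4  0.1  1. ] t 20.075
side mid [ 547.6 -103.2] ang -4.558584587124757 len 221.3084270323242 area [58 30] to go -6.064658807264052 axial -0.5586479914906732
[[356.56097561 290.75609756]
 [365.66666667 199.33333333]] [[ 438.03843456  -92.72566745   46.5       ]
 [ 657.49300396 -111.20064052   46.5       ]] [41 33] [ 547.76571926 -101.96315398   46.5       ]
```

View pics/end.png

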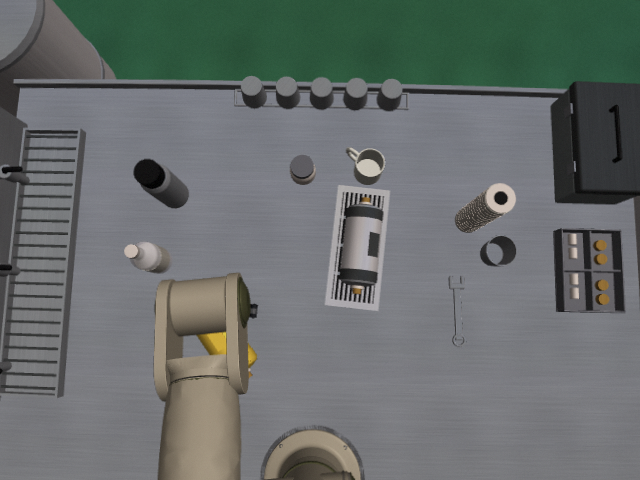

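The canister lies centred on the plate at (361,245), both ports above it and about 5 mm off the centre line. The jar, mug, spanner and the rest are where they were. One stillness check remains before I hand in.

{"op": "step_arm", "data": {"increments": [[[0,0,0],[0,0,0],0],[[0,0,0],[0,0,0],0],[[0,0,0],[0,0,0],0],[[0,0,0],[0,0,0],0],[[0,0,0],[0,0,0],0],[[0,0,0],[0,0,0],0],[[0,0,0],[0,0,0],0],[[0,0,0],[0,0,0],0]]}}

```text
time_s: 21.18
eef_pos: [390.0, 166.9, 218.8]
ee_rot: [-0.0, 0.041, 0.999, -0.0]
force: [0.1, -0.5, -0.1]
grip_width: -0.002
grip_force: 0.0
```

```bash
python3 look.py | tee /tmp/l; python3 - <<'E'
from rig import ctrl
t=float(open("/tmp/l").read().split("to go")[1].split()[0])
if abs(t+6.1)<1: print(ctrl.finish_job())
E
```

```text
tcp [390.  166.9 218.8] F [ 0.1 -0.5 -0.1] t 21.175
side mid [ 547.6 -103.2] ang -4.558584587124757 len 221.3084270323242 area [58 30] to go -6.064658807264052 axial -0.5586479914906732
the job is handed in; nothing more can be done
None
```

I rolled the steel canister by its top onto the drain plate and handed the job in at about 21 s: it lies still, wholly above the plate and about 5 mm off its centre line, with nothing else seen to move.

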